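Push the laden chopping board into the corner of the worktop

ROBOT

A 6-joint arm with a two-finger parallel gripper is mounted at the origin on the work surface. World frame = base frame: x ahead of the robot, y to its left, z up, the work surface at z = 0. Lengths are in mm, angles in rad, forces in N, time in s.
With the tool pointing down it reaches from about 300 to 850 mm from the base axis. Payload 4.2 kg.
Tool frame: the origin (TCP) lies midway between the tips of the shut fingers; the grasp point (between the pads) lies behind it (bot.pinch_z is the z of the grasp point in the tool frame, in mm); z points along the fingers, y is the line along which they close (so a half turn about z gives the same grasp; the last joint's range is limited). The gripper opens to 91 mm and grips with 3 to 60 N. Pads are 32 mm wide; open, the fingers measure 118 mm over their backs; the gripper's body (76 mm by 178 mm) begins 60 mm behind the grasp point.
Start: joints at [1.131, 0.32, 1.565, -0, 1.257, -0.02], TCP at [234.361, 525.089, 213.976] pointing down, gripper open.
Joint ranges: [-3.11, 3.11], [-0.84, 2.01], [0.21, 2.61], [-1.34, 4.49], [0.05, 2.63], [-2.56, 2.56]. Speed limits (rad/s): [2.57, 2.57, 3.14, 3.14, 3.14, 3.14].

INTERFACE

Orientations are given as a unit quaternion [x, y, z, w].
In Python, from bench import status, capture, camera_info, bot, look_for gives the robot as it stands.
- The arm moves only by the tool servo_tool, never from a script. Its argument "motion" is a list of rows, each an object with "translation": the shift along the world's x, y, z in m, a list of three; "roll": the turn about the world's z in rad. In form: [{"translation": [dx, dy, dz], "roll": roll}, ...]. A call has 1 to 20 rows; each row is the pose to reach, as a shift and turn from the pose commanded when the call began; what a row does not reach only later rows make up. A row lasts 1/10 s, in which the tool goes at most 50 mm and 8.59 degrees, less where a joint would pass 70% of its speed; a pose out of reach is approached as far as the arm can. A call with a gripper value outside its range is refused whole. "jaw" is the opening, from 0 (shut) to 1 (fully open), set as the call begins (left out, the last holds). The fingers move at their own pace and stop on an object; "squeeze" is the grip in N (left out, the last holds). Time passes only in rows, so rows that repeat a pose let the fingers close. It gives the time, the measured TCP pose, the force, the opening and the grip force at its end, in the units of the state.
- status.observe(): the state, without advancing time (a new reading comes with each control period).
- capture(name): name is "scene" or "top" or "wrist"; returns (picture, depth): 480x640x3 uint8, red, green, blue; 480x640 float32, mm along the optical axis (not along the pixel's ray), 0 where there is no reading.
- camera_info(name): a dict with "fx", "fy", "cx", "cy" (pixels), "k1" (the pictures are not rectified: a ray, as slopes to the right and down, at radius r is drawn at 1 + k1 r^2 times it, then the intrinsics apply), "world_from_camera" (4x4, takes a point from camera to world coordinates); the wrist camera has in their place "hand_eye" (4x4, takes a point from camera to tool coordinates, whose origin is the TCP and whose axes are the flange's). Camera axes: x right, y down, z forward; pixel columns grow to the right and rows downward; lengths in mm; the calibration is good to about 2 mm. A picture is of the moment at which its call begins: read the wrist's pose just before it. camera_info takes no time and is no camera call.
- bot.sign_off(): hands the job in; it is judged then, once.
Trained networks look in the newest picture that a camera, given by its name, has taken for a name from the list of things; names that differ only in an ending like _2 or _b are one class to them, and where a whole thing is asked for, a point or a joint stands for the part that bears it (a point fixed in the world has none). Each returns a list of dicts, best first, with "confidence" (0 to 1); they miss things now and then, are a little off and sometimes report something else, mostly with a low value. They report only what shows in the picture. A call takes as long as a camera call.
- look_for(camera, query): "bbox" ([left, top, right, bottom] in pixels, round what is visible of it).
The state is a dict: "time_s": time; "q": joint angles; "joint_velocities": joint speeds; "tau": joint torques, N m; "tcp_pos": TCP position; "tool_rot": TCP orientation; "force": force on the tool from outside, world axes, zero at the start; "torque": the same for the moment, N m; "opening": finger opening in mm; "grasp_force": force on a finger pad.
Only numpy, scipy, OpenCV 4.12 (cv2) and the standard library are available. Lean on these libraries where they do the work, as an engineer would, in place of code of your own. Each camera call takes 0.05 s, during which the arm holds its last target. There are 200 camera calls.

TASK

Clear the worktop: with your fingertips push the wooden chopping board along the counter into the corner of the tiled upstand, so that its long far edge lies flush along the upstand ahead of you and its left end is up against the upstand on your left. The pepper mill and the bowl ride along standing on the board: touch neither, and do not lift or tip the board. Leave the mug and the jar on the counter where they are.

Things in the scene. Friction and masses are not known exactly. Their poses are not given: they have to be found in the camera images.
- bar: Fixed tiled upstand, two low walls at a right angle, 65 mm high, white tiles, pale shelf on top. Its place varies. Origin: inner corner where the tiled faces meet, at worktop level. x points away from the robot, y to its left. Face ahead: plane x = 0, from the corner 900 mm towards -y. Left face: plane y = 0, from the corner 500 mm towards -x. Free worktop at x < 0, y < 0.
- board: Loose bamboo board, flat: 180 mm along x, 300 along y, 16 thick, about 0.4 kg, dark strip at each end, 24 mm hole near its -x -y corner. Origin: centre of underside; +x edge is the long far edge, +y edge the left end. Starts clear of the upstand, turned up to 0.35 rad. In place, its centre is 90 mm from the face ahead, 150 from the left face. Laden, slides under about 2 to 10 N.
- mill: Dark wooden pepper mill, 150 mm tall, at most 52 mm in diameter, 0.12 kg, standing loose on the board, its surface at least 60 mm in from the board's ends and 45 mm in from its near long edge. Origin: centre of its underside, z up.
- bowl: White ceramic bowl, 100 mm across the rim, 45 mm high, 0.16 kg, standing loose and empty on the board, its rim within the board's outline. Which end of the board has the bowl and which the mill varies. Origin: centre of its underside, z up.
- mug: White mug, 80 mm across, 95 mm high, with a handle on its +y side (which starts turned away from the board), standing on the worktop to the right of the board near the upstand ahead. Origin: centre of its underside.
- jar: Glass jar with a steel lid, 66 mm in diameter, 105 mm high, standing on the worktop to the right of the board, nearer to the robot than the mug. Origin: centre of its underside.

How it is judged (in metres and radians):
At the end, for the whole second after the job is handed in: The board lies flat, at rest, parallel to the upstand within 0.03 rad, its far edge and left end within 5 mm of the two faces; mill and bowl stand upright (0.1 rad) on it, at rest; mug and jar upright within 15 mm of where they stood (x of board in the frame of bar above -0.095 m and y of board in the frame of bar above -0.155 m and angle between the x axis of board and the x axis of bar, either way round below 0.03 rad and height (world z) of board below 0.004 m and angle between board's own z axis and vertical below 0.03 rad and linear speed of each of board, mill, bowl below 0.01 m/s and angle between each of mill, bowl, mug, jar's own z axis and vertical below 0.1 rad and z of mill in the frame of board between 0.012 and 0.022 m and z of bowl in the frame of board between 0.012 and 0.022 m and distance of each of mug, jar from where it was at the start of the episode below 0.015 m); the robot touches nothing.
It fails at once if the board is lifted off the worktop or tipped (more than 10 mm or 0.08 rad) (height (world z) of board above 0.01 m or angle between board's own z axis and vertical above 0.08 rad).
It fails at once if the robot touches the pepper mill or the bowl (contact force between any of the fingers, the arm and mill above 0.3 N or contact force between any of the fingers, the arm and bowl above 0.3 N).
It fails at once if the pepper mill or the bowl tips over or comes off the board (angle between any of mill, bowl's own z axis and vertical above 0.5 rad or height (world z) of any of mill, bowl below 0.008 m).
It fails at once if the mug or the jar is moved by more than 15 mm or knocked over (distance of any of mug, jar from where it was at the start of the episode above 0.015 m or angle between any of mug, jar's own z axis and vertical above 0.3 rad).
It also fails if it takes over 67 s, if anything falls off the work surface, if the arm or the gripper's body presses on something with over 40 N, if the wrist force passes 120 N, or if a joint passes its speed limit or range.

## Working session

There is one attempt and no reset: what is moved stays moved. The work goes in short steps, Python scripts to look and compute and a tool call to move; the robot and the scene stay as the last step left them, time stands still between calls to the robot, and variables do not carry over. Pictures are saved under pics/ and viewed, at most 10 in all, crops included, and the job is handed in when it is done.

Besides the shell and the picture viewer there is one more tool, called after "Emit:" as name([rows], argument=value, ...), one row to a line, values as JSON. servo_tool: Moves the arm, as the interface text tells. Its arguments: {"type":"object","properties":{"motion":{"type":"array"},"jaw":{"type":"number"},"squeeze":{"type":"number"}},"required":["motion"]}

```bash
mkdir -p pics; ls
cat > h.py <<'E'
import numpy as np, cv2
from bench import status, capture, camera_info, bot, look_for
def cloud(name):
    s=status.observe(); im,d=capture(name); c=camera_info(name)
    K=np.array([[c['fx'],0,c['cx']],[0,c['fy'],c['cy']],[0,0,1.]])
    v,u=np.mgrid[0:480,0:640].astype(np.float64)
    p=cv2.undistortPoints(np.stack([u.ravel(),v.ravel()],1)[:,None],K,np.array([c['k1'],0,0,0,0.])).reshape(480,640,2)
    P=np.dstack([p*d[...,None],d,np.ones_like(d)])
    if 'world_from_camera' in c: T=np.array(c['world_from_camera'])
    else:
        from scipy.spatial.transform import Rotation as R
        W=np.eye(4);W[:3,:3]=R.from_quat(s['tool_rot']).as_matrix();W[:3,3]=s['tcp_pos'];T=W@np.array(c['hand_eye'])
    X=(P@T.T)[...,:3]; X[d==0]=np.nan
    return im,X
E
python3 - <<'E'
from h import *
for n in ['top','scene']:
    im,X=cloud(n); np.savez(''+n,im=im,X=X)
    cv2.imwrite(f'pics/{n}0.png',im[...,::-1])
    for q in ['bar','board','mill','bowl','mug','jar']:
        for r in look_for(n,q)[:1]:
            print(n,q,r)
print(status.observe())
E
```

```text
pics
top bar {'bbox': [86.7, 87.7, 638.9, 445.6], 'confidence': 0.68}
top board {'bbox': [229.1, 213.9, 389.1, 329.8], 'confidence': 0.85}
top mill {'bbox': [323.8, 259.2, 348.6, 288.8], 'confidence': 0.7}
top bowl {'bbox': [257.1, 236.6, 305.1, 292.7], 'confidence': 0.71}
top mug {'bbox': [469.0, 207.6, 531.4, 245.6], 'confidence': 0.75}
top jar {'bbox': [471.3, 317.0, 515.3, 352.1], 'confidence': 0.78}
scene bar {'bbox': [1.8, 56.0, 622.2, 449.3], 'confidence': 0.88}
scene board {'bbox': [244.5, 196.6, 404.8, 281.6], 'confidence': 0.63}
scene mill {'bbox': [283.1, 184.2, 308.8, 247.1], 'confidence': 0.8}
scene bowl {'bbox': [328.6, 201.5, 384.2, 248.0], 'confidence': 0.81}
scene mug {'bbox': [86.7, 255.5, 157.2, 321.2], 'confidence': 0.89}
scene jar {'bbox': [110.3, 166.6, 153.7, 223.5], 'confidence': 0.68}
{'time_s': 0.7, 'q': array([ 1.13101458e+00,  3.19593980e-01,  1.56446994e+00, -4.73087353e-05,
        1.25737484e+00, -2.00221111e-02]), 'joint_velocities': array([-0.00028366, -0.00189517, -0.00052162,  0.00057786,  0.00050225,
        0.00105887]), 'tau': array([-2.18480309e-03, -4.12213182e+01, -2.32185870e+01,  7.26855733e-02,
        3.73648060e-02,  2.79188960e-06]), 'tcp_pos': array([234.37702871, 525.10603074, 213.99109683]), 'tool_rot': array([2.08335222e-01, 9.78057477e-01, 6.97936403e-05, 3.94451563e-05]), 'force': array([ 0.54226367, -0.12621198,  0.35854499]), 'torque': array([ 0.03615607, -0.02796457,  0.02367093]), 'grasp_force': 0.0, 'opening': 91.05425075917762}
```

View pics/top0.png

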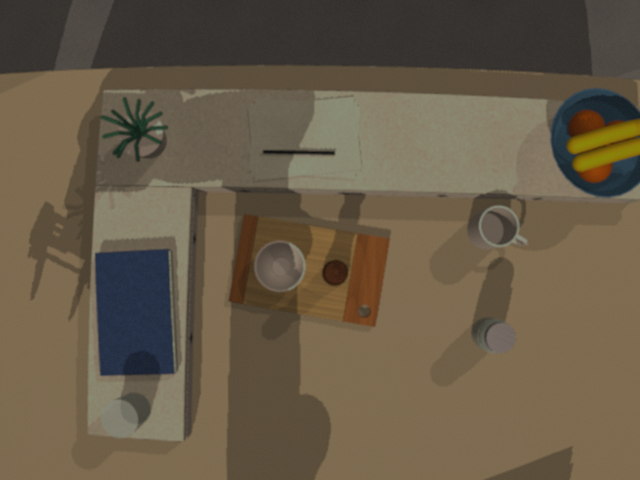

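Run:
```python
import numpy as np,cv2
for n,boxes in [('top',dict(mill=[323,259,348,288],bowl=[257,236,305,292],mug=[469,207,531,245],jar=[471,317,515,352]))]:
    X=np.load(n+'.npz')['X']
    for k,(a,b,c,d) in boxes.items():
        P=X[b-5:d+5,a-5:c+5].reshape(-1,3); h={'mill':60,'bowl':40,'mug':60,'jar':60}[k]
        P=P[P[:,2]>h]; print(k,np.round(np.nanmin(P,0)),np.round(np.nanmax(P,0)),len(P))
    z=X[...,2]
    # board top
    m=((z>9)&(z<23)).astype(np.uint8); m[:205]=0;m[335:]=0;m[:,:220]=0;m[:,400:]=0
    nn,l,st,ce=cv2.connectedComponentsWithStats(m); i=1+st[1:,4].argmax(); P=X[l==i]
    print('board',st[i],np.median(P[:,2])); r=cv2.minAreaRect(P[:,:2].astype(np.float32)); print(r, cv2.boxPoints(r))
    print('table z',np.nanmedian(z[340:420,300:400]))
    # bar top
    B=X[(z>57)&(z<75)]; print('bar n',len(B),np.nanmin(B,0),np.nanmax(B,0))
    for (v,u) in [(150,150),(150,300),(150,500),(120,300),(300,110),(300,130),(400,120)]: print(v,u,np.round(X[v,u]))
```

```text
mill [ 550. -157.  133.] [ 595. -114.  170.] 495
bowl [535. -77.  40.] [633.  19.  66.] 831
mug [ 624. -515.   60.] [ 701. -406.  100.] 720
jar [ 420. -478.   60.] [ 485. -414.  110.] 1011
board [  229   214   161   113 10600] 15.695711246743599
((577.5579833984375, -84.45787048339844), (299.5549621582031, 181.1542510986328), 81.05354309082031) [[ 464.7907  -218.3274 ]
 [ 643.741   -246.49896]
 [ 690.32526   49.41165]
 [ 511.37494   77.58322]]
table z -0.2836497522978334
bar n 56917 [ 237.4173359  -778.3673649    57.00713471] [939.63759491 355.03193152  74.98822895]
150 150 [795. 214. 130.]
150 300 [810. -66.  67.]
150 500 [ 818. -464.   61.]
120 300 [870. -65.  68.]
300 110 [511. 297.  88.]
300 130 [512. 257.  86.]
400 120 [333. 250. 155.]
```

The top view shows the board (229–389, 214–330), turned slightly clockwise, with the bowl on its left (280,266) and the mill at right (335,272). The upstand's inner corner is near (193,188), and the mug and jar are well to the right. Next I'll fit the upstand faces.

Run:
```python
import numpy as np,cv2
X=np.load('top.npz')['X']; z=X[...,2]
F=[];L=[]
for u in list(range(210,465,3)):
    v=np.where((z[150:215,u]>50))[0]; v=v.max()+150
    F.append(X[v,u])
for v in range(200,430,3):
    u=np.where((z[v,150:225]>50))[0].max()+150
    L.append(X[v,u])
for n,A,i in(('far',np.array(F),1),('left',np.array(L),0)):
    j=1-i; c=np.polyfit(A[:,i],A[:,j],1); 
    for _ in range(3):
        r=A[:,j]-np.polyval(c,A[:,i]); k=abs(r)<4; c=np.polyfit(A[k,i],A[k,j],1)
    print(n,c,np.std(r[k]),k.sum(),np.median(A[:,2]))
for n in['top','scene']:
  X=np.load(n+'.npz')['X']; z=X[...,2]
  # face points at mid heights
  M=(z>15)&(z<50)
  P=X[M]; a=P[(P[:,0]>700)&(P[:,0]<780)&(P[:,1]<100)&(P[:,1]>-600)]; b=P[(P[:,1]>120)&(P[:,1]<190)&(P[:,0]<690)&(P[:,0]>250)]
  for A,i in((a,1),(b,0)):
    j=1-i
    if len(A)<50: print(n,'few',len(A));continue
    c=np.polyfit(A[:,i],A[:,j],1)
    for _ in range(5):
        r=A[:,j]-np.polyval(c,A[:,i]); k=abs(r)<2.5*np.std(r); A=A[k]; c=np.polyfit(A[:,i],A[:,j],1)
    print(n,c,len(A),np.std(r))
```

```text
far [1.29156801e-02 7.35291234e+02] 0.8342313077862384 85 56.04350478830497
left [-1.43101050e-02  1.57549127e+02] 0.7444075428127691 77 55.09786191669855
top [1.27466483e-02 7.35094591e+02] 968 0.8236531567860762
top [-1.10778887e-02  1.56029196e+02] 880 0.8156126468215192
scene [-1.55157666e-02  6.94935664e+02] 154 1.0277170447615194
scene [-9.78137002e-03  1.54175645e+02] 1092 0.6865977199996245
```

View pics/scene0.png

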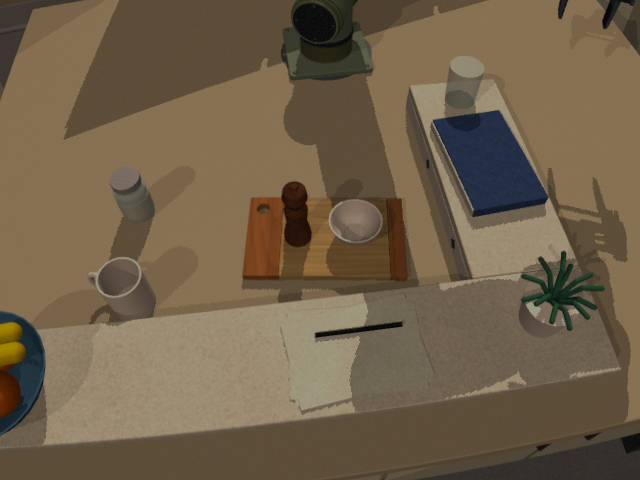

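Measured so far (mm):
- **Upstand:** far face x ≈ 735.2 + 0.0128y, left face y ≈ 148 at x ≈ 650, so its yaw is about −0.012.
- **Board:** centre (577.6, −84.5), yaw −0.156. The goal is about (645, −1), yaw −0.012.

Plan: set the open fingers parallel to the far face and push the near edge in +x, which squares the board up. Then push the right end in +y.

Emit:
servo_tool([
  {"translation": [0.017, -0.05, 0], "roll": 0.03},
  {"translation": [0.034, -0.1, 0], "roll": 0.06},
  {"translation": [0.05, -0.145, 0], "roll": 0.09},
  {"translation": [0.065, -0.19, 0], "roll": 0.12},
  {"translation": [0.08, -0.235, 0], "roll": 0.15},
  {"translation": [0.095, -0.28, 0], "roll": 0.18},
  {"translation": [0.11, -0.325, 0], "roll": 0.21},
  {"translation": [0.125, -0.37, 0], "roll": 0.24},
  {"translation": [0.14, -0.415, 0], "roll": 0.27},
  {"translation": [0.155, -0.46, 0], "roll": 0.3},
  {"translation": [0.17, -0.505, 0], "roll": 0.34},
  {"translation": [0.185, -0.55, 0], "roll": 0.37},
  {"translation": [0.195, -0.58, 0], "roll": 0.39},
  {"translation": [0.196, -0.61, 0], "roll": 0.407},
  {"translation": [0.196, -0.61, 0], "roll": 0.407},
  {"translation": [0.196, -0.61, 0], "roll": 0.407},
  {"translation": [0.196, -0.61, 0], "roll": 0.407},
  {"translation": [0.196, -0.61, 0], "roll": 0.407},
])

```text
time_s: 2.5
tcp_pos: [430.2, -83.9, 214.1]
tool_rot: [0.006, 1.0, 0.0, 0.0]
force: [-0.3, 0.6, 0.3]
opening: 91.5
grasp_force: 0.0
```

```bash
python3 -c "
from h import *
print(bot.pinch_z, status.observe())"
```

```text
-18.8 {'time_s': 2.5, 'q': array([-2.19190953e-01,  1.02955183e-01,  1.85091543e+00,  3.60783265e-04,
        1.18770664e+00, -1.77876086e+00]), 'joint_velocities': array([ 2.69042716e-03,  5.61247647e-05, -8.32232412e-04, -3.47820959e-03,
       -1.90558713e-03, -1.62514027e-03]), 'tau': array([-2.46019419e-01, -2.82927740e+01, -2.25069594e+01, -5.69444255e-02,
        6.58205012e-02,  3.07240429e-03]), 'tcp_pos': array([430.224066  , -83.94407189, 214.06718528]), 'tool_rot': array([5.68060700e-03, 9.99983851e-01, 1.61881973e-04, 4.29920108e-05]), 'force': array([-0.34173633,  0.61816059,  0.30420478]), 'torque': array([ 0.01951063,  0.00092787, -0.01214308]), 'grasp_force': 0.0, 'opening': 91.47382065840192}
```

Emit:
servo_tool([
  {"translation": [0, 0, -0.05]},
  {"translation": [0, 0, -0.1]},
  {"translation": [0, 0, -0.15]},
  {"translation": [0, 0, -0.18]},
  {"translation": [0, 0, -0.2]},
  {"translation": [0, 0, -0.208]},
  {"translation": [0, 0, -0.208]},
  {"translation": [0, 0, -0.208]},
])

```text
invalid input
```

Emit:
servo_tool([
  {"translation": [0.003, 0, 0]},
  {"translation": [0.006, 0, 0]},
  {"translation": [0.01, 0, 0]},
  {"translation": [0.014, 0, 0]},
  {"translation": [0.018, 0, 0]},
  {"translation": [0.022, 0, 0]},
  {"translation": [0.026, 0, 0]},
  {"translation": [0.03, 0, 0]},
  {"translation": [0.034, 0, 0]},
  {"translation": [0.038, 0, 0]},
  {"translation": [0.042, 0, 0]},
  {"translation": [0.046, 0, 0]},
  {"translation": [0.05, 0, 0]},
  {"translation": [0.054, 0, 0]},
  {"translation": [0.058, 0, 0]},
  {"translation": [0.062, 0, 0]},
  {"translation": [0.066, 0, 0]},
  {"translation": [0.068, 0, 0]},
  {"translation": [0.07, 0, 0]},
  {"translation": [0.07, 0, 0]},
])

```text
invalid input
```

Run:
```python
from h import *
s=status.observe(); print(s['tcp_pos'],s['force'],s['torque'])
im,X=cloud('top'); cv2.imwrite('pics/top1.png',im[...,::-1])
b=look_for('top','board'); print(b[:1])
```

```text
[430.224066   -83.94407189 214.06718528] [-0.34173633  0.61816059  0.30420478] [ 0.01951063  0.00092787 -0.01214308]
[{'bbox': [229.4, 213.8, 391.2, 327.0], 'confidence': 0.72}]
```

View pics/top1.png

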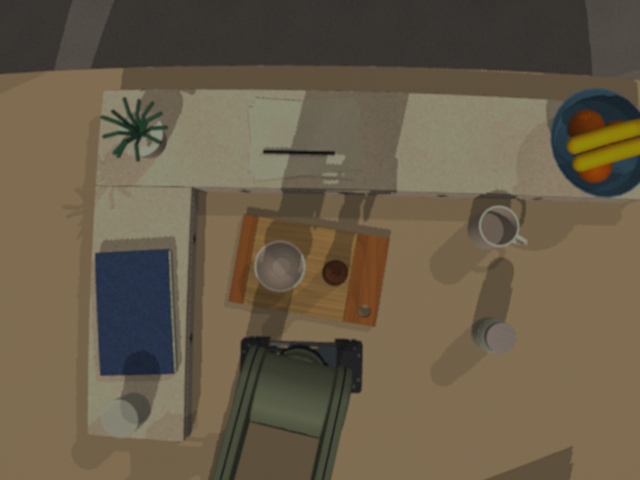

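Both calls were refused because the rows had no roll. The picture shows the board unmoved, with the gripper just in front of its near edge at (240–362, 340–390).

Emit:
servo_tool([
  {"translation": [0, 0, -0.05], "roll": 0},
  {"translation": [0, 0, -0.1], "roll": 0},
  {"translation": [0, 0, -0.15], "roll": 0},
  {"translation": [0, 0, -0.18], "roll": 0},
  {"translation": [0, 0, -0.2], "roll": 0},
  {"translation": [0, 0, -0.208], "roll": 0},
  {"translation": [0, 0, -0.208], "roll": 0},
  {"translation": [0, 0, -0.208], "roll": 0},
])

```text
time_s: 3.4
tcp_pos: [431.3, -84.9, 6.8]
tool_rot: [0.006, 1.0, -0.0, 0.001]
force: [0.4, 0.7, -1.0]
opening: 91.3
grasp_force: 0.0
```

Emit:
servo_tool([
  {"translation": [0.003, 0, 0], "roll": 0},
  {"translation": [0.006, 0, 0], "roll": 0},
  {"translation": [0.01, 0, 0], "roll": 0},
  {"translation": [0.014, 0, 0], "roll": 0},
  {"translation": [0.018, 0, 0], "roll": 0},
  {"translation": [0.022, 0, 0], "roll": 0},
  {"translation": [0.026, 0, 0], "roll": 0},
  {"translation": [0.03, 0, 0], "roll": 0},
  {"translation": [0.034, 0, 0], "roll": 0},
  {"translation": [0.038, 0, 0], "roll": 0},
  {"translation": [0.042, 0, 0], "roll": 0},
  {"translation": [0.046, 0, 0], "roll": 0},
  {"translation": [0.05, 0, 0], "roll": 0},
  {"translation": [0.054, 0, 0], "roll": 0},
  {"translation": [0.058, 0, 0], "roll": 0},
  {"translation": [0.062, 0, 0], "roll": 0},
  {"translation": [0.066, 0, 0], "roll": 0},
  {"translation": [0.068, 0, 0], "roll": 0},
  {"translation": [0.07, 0, 0], "roll": 0},
  {"translation": [0.07, 0, 0], "roll": 0},
])

```text
time_s: 5.4
tcp_pos: [497.0, -84.9, 5.4]
tool_rot: [0.007, 1.0, 0.0, -0.004]
force: [-7.2, -1.8, 3.7]
opening: 90.7
grasp_force: 3.2
```

```bash
cat >> h.py <<'E'
def board(tag=None):
    im,X=cloud('top')
    if tag: cv2.imwrite(f'pics/{tag}.png',im[...,::-1])
    hsv=cv2.cvtColor(im,cv2.COLOR_RGB2HSV); z=X[...,2]
    m=((z>10)&(z<22)&(X[...,0]>430)&(X[...,0]<733)&(X[...,1]<146)&(X[...,1]>-330)).astype(np.uint8)
    m=cv2.morphologyEx(m,cv2.MORPH_OPEN,np.ones((3,3)))
    n,l,st,ce=cv2.connectedComponentsWithStats(m); i=1+st[1:,4].argmax()
    r=cv2.minAreaRect(X[l==i][:,:2].astype(np.float32)); B=cv2.boxPoints(r)
    print('board c',np.round(r[0],1),'size',np.round(r[1],1),'ang',round(np.radians(r[2]),3),'corners',np.round(B).tolist())
E
python3 - <<'E'
from h import *
s=status.observe(); print(s['tcp_pos'],s['force'],s['torque'])
board('top2')
E
```

```text
[497.0094824  -84.92433256   5.43901195] [-7.19770169 -1.8401112   3.73531061] [-0.6140226   1.12532662 -0.37081271]
board c [609.8 -75.4] size [299.4 180.8] ang 1.509 corners [[510.0, -219.0], [691.0, -230.0], [709.0, 68.0], [529.0, 80.0]]
```

View pics/top2.png

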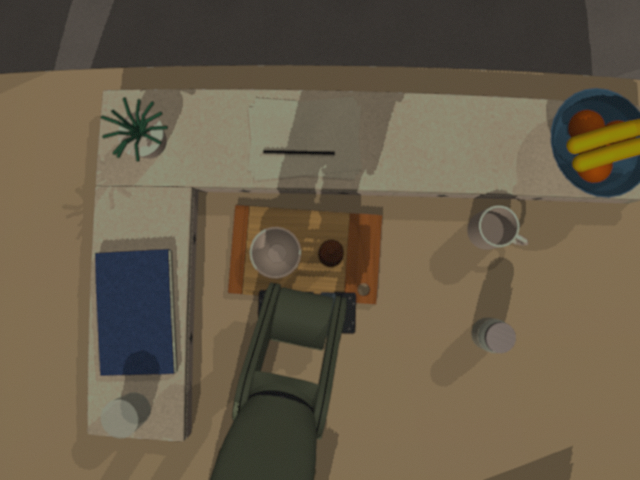

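The board is squaring up (yaw −0.062), and the mill and bowl ride along untouched at (331,253) and (275,252). I'll keep pushing forward, more slowly near the face.

Emit:
servo_tool([
  {"translation": [0.002, 0, 0], "roll": 0},
  {"translation": [0.005, 0, 0], "roll": 0},
  {"translation": [0.008, 0, 0], "roll": 0},
  {"translation": [0.011, 0, 0], "roll": 0},
  {"translation": [0.014, 0, 0], "roll": 0},
  {"translation": [0.017, 0, 0], "roll": 0},
  {"translation": [0.02, 0, 0], "roll": 0},
  {"translation": [0.023, 0, 0], "roll": 0},
  {"translation": [0.026, 0, 0], "roll": 0},
  {"translation": [0.028, 0, 0], "roll": 0},
  {"translation": [0.03, 0, 0], "roll": 0},
  {"translation": [0.032, 0, 0], "roll": 0},
  {"translation": [0.034, 0, 0], "roll": 0},
  {"translation": [0.035, 0, 0], "roll": 0},
  {"translation": [0.036, 0, 0], "roll": 0},
  {"translation": [0.037, 0, 0], "roll": 0},
  {"translation": [0.038, 0, 0], "roll": 0},
  {"translation": [0.039, 0, 0], "roll": 0},
  {"translation": [0.04, 0, 0], "roll": 0},
  {"translation": [0.04, 0, 0], "roll": 0},
])

```text
time_s: 7.45
tcp_pos: [535.1, -84.4, 5.4]
tool_rot: [0.006, 1.0, 0.001, -0.006]
force: [-10.9, -0.4, 7.2]
opening: 91.6
grasp_force: 5.1
```

Run:
```python
from h import *
s=status.observe(); print(s['tcp_pos'],s['force'],s['torque'])
board('top3')
```

```text
[535.08921991 -84.36692552   5.3770395 ] [-10.86906225  -0.3675098    7.15865621] [0.12586954 1.68674108 0.12276612]
board c [644.4 -70.4] size [299.9 178.9] ang 1.561 corners [[553.0, -219.0], [732.0, -221.0], [735.0, 79.0], [556.0, 80.0]]
```

Emit:
servo_tool([
  {"translation": [0.001, 0, 0], "roll": 0},
  {"translation": [0.002, 0, 0], "roll": 0},
  {"translation": [0.003, 0, 0], "roll": 0},
  {"translation": [0.004, 0, 0], "roll": 0},
  {"translation": [0.004, 0, 0], "roll": 0},
  {"translation": [0.004, 0, 0], "roll": 0},
])

```text
time_s: 8.1
tcp_pos: [535.1, -84.3, 5.4]
tool_rot: [0.006, 1.0, 0.001, -0.01]
force: [-17.8, -1.5, 16.0]
opening: 90.9
grasp_force: 9.1
```

TCP stopped while the force rose to 18 N, so the board is seated on the far face. Next I back off, lift, and go round to the right end.

Emit:
servo_tool([
  {"translation": [-0.01, 0, 0], "roll": 0},
  {"translation": [-0.035, 0, 0], "roll": 0},
  {"translation": [-0.035, 0, 0.05], "roll": 0},
  {"translation": [-0.035, 0, 0.1], "roll": 0},
  {"translation": [-0.035, 0, 0.15], "roll": 0},
  {"translation": [-0.035, 0, 0.2], "roll": 0},
  {"translation": [-0.035, 0, 0.2], "roll": 0},
  {"translation": [-0.03, -0.03, 0.2], "roll": -0.14},
  {"translation": [-0.02, -0.07, 0.2], "roll": -0.28},
  {"translation": [-0.01, -0.11, 0.2], "roll": -0.42},
  {"translation": [0.0, -0.15, 0.2], "roll": -0.56},
  {"translation": [0.02, -0.18, 0.2], "roll": -0.7},
  {"translation": [0.04, -0.215, 0.2], "roll": -0.84},
  {"translation": [0.06, -0.215, 0.2], "roll": -0.98},
  {"translation": [0.081, -0.215, 0.2], "roll": -1.12},
  {"translation": [0.081, -0.215, 0.2], "roll": -1.26},
  {"translation": [0.081, -0.215, 0.2], "roll": -1.4},
  {"translation": [0.081, -0.215, 0.2], "roll": -1.54},
  {"translation": [0.081, -0.215, 0.2], "roll": -1.571},
  {"translation": [0.081, -0.215, 0.2], "roll": -1.571},
])

```text
time_s: 10.1
tcp_pos: [625.4, -299.8, 204.7]
tool_rot: [0.712, 0.703, -0.0, -0.001]
force: [0.0, -0.3, 0.1]
opening: 91.6
grasp_force: 0.0
```

```bash
sed -i 's/<733/<745/; s/<146)/<152)/' h.py
python3 - <<'E'
from h import *
s=status.observe(); print(s['tcp_pos'],s['tool_rot'],s['q'][5])
board('top4')
E
```

```text
[ 625.36649744 -299.81297303  204.72930504] [ 7.11589891e-01  7.02594846e-01 -1.19480588e-04 -5.43275209e-04] -0.4509972675899631
board c [645.1 -70.4] size [299.3 180.8] ang 1.559 corners [[553.0, -219.0], [734.0, -221.0], [737.0, 78.0], [556.0, 80.0]]
```

View pics/top4.png

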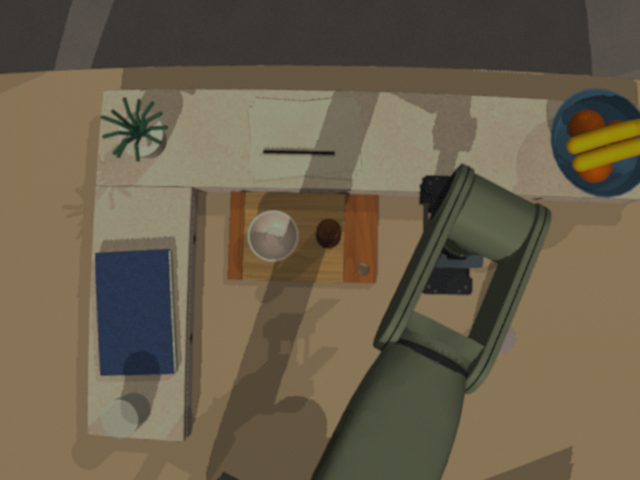

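The board is flush on the far face: the far corners measure x = 734 and 737, and the gap to the left is about 70 mm. The gripper is at (450,235), clear of the mug and jar, so I descend and push left.

Emit:
servo_tool([
  {"translation": [0, 0, -0.05], "roll": 0},
  {"translation": [0, 0, -0.1], "roll": 0},
  {"translation": [0, 0, -0.15], "roll": 0},
  {"translation": [0, 0, -0.18], "roll": 0},
  {"translation": [0, 0, -0.195], "roll": 0},
  {"translation": [0, 0, -0.2], "roll": 0},
  {"translation": [0, 0, -0.2], "roll": 0},
  {"translation": [0, 0.015, -0.2], "roll": 0},
  {"translation": [0, 0.03, -0.2], "roll": 0},
  {"translation": [0, 0.045, -0.2], "roll": 0},
  {"translation": [0, 0.052, -0.2], "roll": 0},
  {"translation": [0, 0.056, -0.2], "roll": 0},
])

```text
time_s: 11.35
tcp_pos: [625.6, -242.4, 6.5]
tool_rot: [0.711, 0.703, 0.0, 0.0]
force: [-1.0, -0.2, -1.1]
opening: 90.9
grasp_force: 0.0
```

Emit:
servo_tool([
  {"translation": [0, 0.002, 0], "roll": 0},
  {"translation": [0, 0.004, 0], "roll": 0},
  {"translation": [0, 0.007, 0], "roll": 0},
  {"translation": [0, 0.01, 0], "roll": 0},
  {"translation": [0, 0.013, 0], "roll": 0},
  {"translation": [0, 0.016, 0], "roll": 0},
  {"translation": [0, 0.019, 0], "roll": 0},
  {"translation": [0, 0.022, 0], "roll": 0},
  {"translation": [0, 0.025, 0], "roll": 0},
  {"translation": [0, 0.028, 0], "roll": 0},
  {"translation": [0, 0.031, 0], "roll": 0},
  {"translation": [0, 0.034, 0], "roll": 0},
  {"translation": [0, 0.037, 0], "roll": 0},
  {"translation": [0, 0.039, 0], "roll": 0},
  {"translation": [0, 0.04, 0], "roll": 0},
  {"translation": [0, 0.04, 0], "roll": 0},
])

```text
time_s: 12.95
tcp_pos: [625.3, -204.2, 6.0]
tool_rot: [0.712, 0.703, -0.0, 0.0]
force: [-0.2, -3.9, -0.5]
opening: 91.3
grasp_force: 2.4
```

Run:
```python
from h import *
s=status.observe(); print(s['tcp_pos'],s['force'],s['torque'])
board('top5')
```

```text
[ 625.32968622 -204.24745342    5.95672078] [-0.24097483 -3.89469953 -0.53837877] [-0.97623371  0.19585816  0.087279  ]
board c [645.6 -27.8] size [283. 181.] ang 1.558 corners [[553.0, -168.0], [734.0, -170.0], [738.0, 113.0], [557.0, 115.0]]
```

View pics/top5.png

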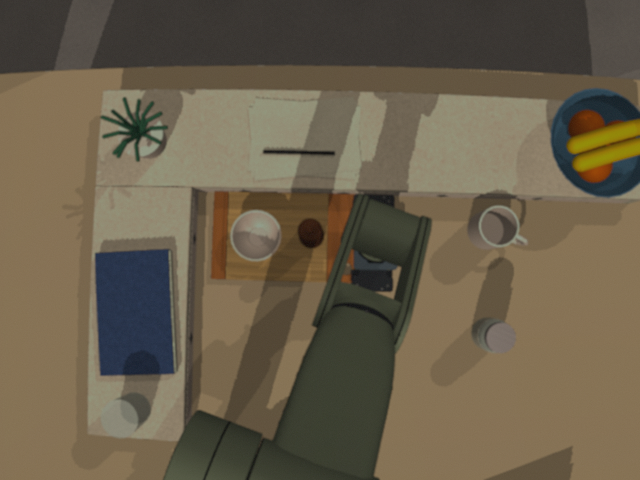

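The board is sliding cleanly along the far face: its left end is at y ≈ 114, about 33 mm short. The mill at (310,233) and bowl at (256,236) are clear of the gripper.

Emit:
servo_tool([
  {"translation": [0, 0.002, 0], "roll": 0},
  {"translation": [0, 0.004, 0], "roll": 0},
  {"translation": [0, 0.007, 0], "roll": 0},
  {"translation": [0, 0.01, 0], "roll": 0},
  {"translation": [0, 0.013, 0], "roll": 0},
  {"translation": [0, 0.016, 0], "roll": 0},
  {"translation": [0, 0.019, 0], "roll": 0},
  {"translation": [0, 0.022, 0], "roll": 0},
  {"translation": [0, 0.025, 0], "roll": 0},
  {"translation": [0, 0.027, 0], "roll": 0},
  {"translation": [0, 0.029, 0], "roll": 0},
  {"translation": [0, 0.031, 0], "roll": 0},
  {"translation": [0, 0.032, 0], "roll": 0},
  {"translation": [0, 0.033, 0], "roll": 0},
  {"translation": [0, 0.034, 0], "roll": 0},
  {"translation": [0, 0.035, 0], "roll": 0},
  {"translation": [0, 0.036, 0], "roll": 0},
  {"translation": [0, 0.036, 0], "roll": 0},
])

```text
time_s: 14.8
tcp_pos: [625.7, -168.8, 6.0]
tool_rot: [0.711, 0.703, -0.0, 0.001]
force: [0.5, -6.9, -2.0]
opening: 91.3
grasp_force: 3.3
```

Emit:
servo_tool([
  {"translation": [0, 0.001, 0], "roll": 0},
  {"translation": [0, 0.002, 0], "roll": 0},
  {"translation": [0, 0.003, 0], "roll": 0},
  {"translation": [0, 0.003, 0], "roll": 0},
])

```text
time_s: 15.2
tcp_pos: [626.2, -168.6, 6.2]
tool_rot: [0.711, 0.703, -0.001, 0.003]
force: [1.3, -14.5, -2.7]
opening: 91.5
grasp_force: 7.1
```

Run:
```python
from h import *
s=status.observe(); print(s['tcp_pos'],s['force'],s['torque'])
board()
```

```text
[ 626.1524364  -168.58798538    6.16563512] [  1.31534961 -14.4909283   -2.65591233] [-2.73625371  0.1925267  -0.06130297]
board c [646.   14.1] size [273.4 180.8] ang 1.56 corners [[554.0, -122.0], [735.0, -124.0], [738.0, 150.0], [557.0, 152.0]]
```

It stalled at 14.5 N with TCP y = −168.6, where −168 was predicted, so the board is seated on the left. I'll back away, lift, and check.

Emit:
servo_tool([
  {"translation": [0, -0.005, 0], "roll": 0},
  {"translation": [0, -0.02, 0], "roll": 0},
  {"translation": [0, -0.05, 0], "roll": 0},
  {"translation": [0, -0.08, 0], "roll": 0},
  {"translation": [0, -0.1, 0], "roll": 0},
  {"translation": [0, -0.1, 0.05], "roll": 0},
  {"translation": [0, -0.1, 0.1], "roll": 0},
  {"translation": [0, -0.1, 0.15], "roll": 0},
  {"translation": [0, -0.1, 0.2], "roll": 0},
  {"translation": [0, -0.1, 0.2], "roll": 0},
  {"translation": [-0.04, -0.1, 0.2], "roll": 0},
  {"translation": [-0.08, -0.1, 0.2], "roll": 0},
  {"translation": [-0.12, -0.1, 0.2], "roll": 0},
  {"translation": [-0.16, -0.1, 0.2], "roll": 0},
  {"translation": [-0.2, -0.1, 0.2], "roll": 0},
  {"translation": [-0.2, -0.1, 0.2], "roll": 0},
  {"translation": [-0.2, -0.1, 0.2], "roll": 0},
])

```text
time_s: 16.95
tcp_pos: [425.2, -264.8, 206.2]
tool_rot: [0.712, 0.702, 0.001, 0.0]
force: [0.7, -0.4, -0.2]
opening: 90.8
grasp_force: 0.0
```

```bash
sed -i 's/<152)/<149)/' h.py
python3 - <<'E'
from h import *
s=status.observe(); print(s['tcp_pos'],s['force'])
board('top6')
for q in ['mug','jar']: print(look_for('top',q)[0])
E
```

```text
[ 425.17315922 -264.81557692  206.18411274] [ 0.66478535 -0.43551468 -0.15799396]
board c [ 6.458e+02 -4.000e-01] size [300.  180.6] ang 1.56 corners [[554.0, -149.0], [735.0, -151.0], [738.0, 149.0], [557.0, 151.0]]
{'bbox': [467.7, 206.6, 531.5, 249.1], 'confidence': 0.84}
{'bbox': [474.5, 315.3, 516.4, 352.6], 'confidence': 0.69}
```

View pics/top6.png

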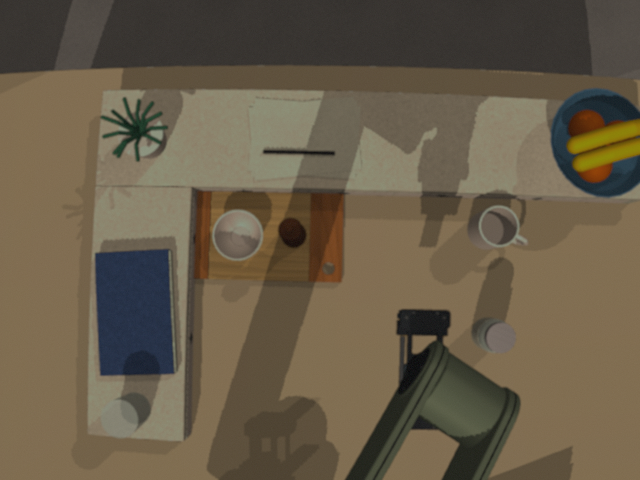

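The board now sits in the corner (196–344, 191–282), with centre (645.8, −0.4) against a target of about (645, −1), and yaw −0.011 matching the upstand. The mill and bowl are upright on it, and the mug and jar haven't moved.

```bash
python3 -c "
from bench import bot; print(bot.sign_off())"
```

```text
the job is handed in; nothing more can be done
None
```

The job is handed in: the board measured flush in the corner of the upstand, the mill and bowl were still upright on it, and the mug and jar were where they started; sign-off returned no verdict.

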